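# Mesh the splined hand knob onto the reducer shaft

### The arm

A 6-joint arm with a two-finger parallel gripper is mounted at the origin on the work surface. World frame = base frame: x ahead of the robot, y to its left, z up, the work surface at z = 0. Lengths are in m, angles in rad, forces in N, time in s.
With the tool pointing down it reaches from about 0.35 to 0.975 m from the base axis. Payload 4.9 kg.
Tool frame: the origin (TCP) lies at the very end of the fingers, on their centre line; the grasp point (between the pads) lies 19 mm behind it; z points along the fingers, y is the direction in which the jaws open and shut (so a half turn about z gives the same grasp; the last joint's range is limited). The gripper opens to 85 mm and grips with 20 to 120 N. Pads are 22 mm wide; open, the fingers measure 114 mm over their backs; the gripper's body (76 mm by 85 mm) begins 54 mm behind the grasp point. The pads swing forward as they close: fully open they stand 13 mm farther back than shut.
Start: joints at [-0.119, 0.053, 1.613, -0, 1.476, -0.119], TCP at [0.625, 0, 0.231] pointing down, gripper open.
Joint ranges: [-3.01, 3.01], [-1.01, 2.22], [0.06, 2.58], [-1.02, 4.17], [0.09, 2.62], [-3.14, 3.14]. Speed limits (rad/s): [2.57, 2.57, 3.14, 3.14, 3.14, 3.14].

### API

Orientations are given as a rotation vector (axis times angle).
In Python, from station import ctrl gives the robot as it stands.
- The arm moves only by the tool step_arm, never from a script. Its argument "moves" is a list of rows, each a list of 5 numbers: the opening, from 0 (shut) to 1 (fully open), then the shift along the world's x, y, z in m, then the turn about the world's z in degrees. A call has 1 to 20 rows; each row shifts and turns the pose as measured when the row begins; what a row does not reach is not made up. A row lasts 1/8 s, in which the tool goes at most 62.5 mm and 10.7 degrees, less where a joint would pass 70% of its speed; a pose out of reach is approached as far as the arm can. A call is refused whole if a number of a shift passes 0.0625 or a number of a turn 10.7, either way. A call with a gripper value outside its range is refused whole. The fingers move at their own pace and stop on an object; "newtons" is the grip in N (left out, the last holds). Time passes only in rows, so rows that do not move let the fingers close. It gives the time, the measured TCP pose, the force and the opening at its end, in the units of the state.
- ctrl.get_obs(): the state, without advancing time (a new reading comes with each control period).
- ctrl.get_image(name): name is "scene" or "side" or "wrist"; returns a dict with "color" (384x512x3 uint8, red, green, blue), "camera_matrix" (3x3 intrinsics, pixels), "R" (3x3) and "t" (3): a world point X has camera coordinates R X + t; the wrist camera has in their place "T_tool_cam" (4x4, takes a point from camera to tool coordinates, whose origin is the TCP and whose axes are the flange's). Camera axes: x right, y down, z forward; pixel columns grow to the right and rows downward; lengths in m; the calibration is good to about 2 mm. A picture is of the moment at which its call begins: read the wrist's pose just before it. There is no depth.
- ctrl.finish_job(): hands the job in, once; it reports no verdict.
Trained networks look in a picture, given as the dict that the camera call returned (one of the last four; its "shot" number tells which), for a name from the list of things; names that differ only in an ending like _2 or _b are one class to them, and where a whole thing is asked for, a point or a joint stands for the part that bears it (a point fixed in the world has none). Each returns a list of dicts, best first, with "p" (0 to 1); they miss things now and then, are a little off and sometimes report something else, mostly with a low value. They report only what shows in the picture. A call takes as long as a camera call. They do not tell look-alikes from the thing itself.
- ctrl.spot_in(picture, query): "bbox" ([left, top, right, bottom] in pixels, round what is visible of it).
The state is a dict: "t": time; "q": joint angles; "dq": joint speeds; "effort": joint torques, N m; "tool_pos": TCP position; "tool_rot": TCP orientation; "contact_force": force on the tool from outside, world axes, zero at the start; "wrist_torque": the same for the moment, N m; "opening": finger opening in m.
Only numpy, scipy, OpenCV 4.12 (cv2) and the standard library are available. Lean on these libraries where they do the work, as an engineer would, in place of code of your own. Each camera call takes 0.05 s, during which the arm holds its last target.

### The job

Pick up the blue-gripped splined hand knob from the grey mat and fit it, open end down, on the upright splined shaft of the grey gear reducer: press only lightly and rock it round until the teeth mesh, keep hold of it until it sits fully home on the shaft's collar, then let go. Never force the splines, and leave the cup, the red file handle and the scriber where they are.

Things in the scene. Friction and masses are not known exactly. Their poses are not given: they have to be found in the camera images.
- knob_center (a point): Loose steel hand knob, 0.2-0.4 kg, 81 mm tall, standing on its open end. This point: on its axis, 40 mm above the lower rim; z up along the axis. Sleeve 58 mm across, 38 mm tall; on it a round blue flange 60 mm across (38 to 44 mm up) and an upright blue grip bar 56 mm long (along x), 18 mm thick (along y), 44 to 81 mm up.
- knob_rim (a point): Centre of the knob's open lower rim. Bore 44 mm across, 38 mm deep, with four straight internal teeth (10.5 mm wide at the tip, 17.6 mm at the root) that reach in to 29 mm across and run from the rim 24 mm up. One tooth points along the knob's +x, the others every 90 degrees.
- shaft_seat (a point): On the upright shaft's axis, z up, on top of its steel collar (54 mm across, 56 mm above the table), where the knob's rim rests when home. x and y follow the housing, NOT the splines: the shaft is held by a friction brake (slips at 0.2 N m) at an angle that is not measured. Contact over 30 N between knob and reducer damages the splines.
- spline_top (a point): On the shaft's axis, at the top of the splines, 20 mm above the collar: four straight splines, 11 mm wide, 39 mm across tips, 26 mm across the core. Above: a plain round nose 13 mm tall, 26 tapering to 12 mm across, guides the bore. Unmeshed, the knob's teeth rest here; meshed it drops, with about 1 mm play at each flank (3 degrees either way) and 1.5 mm sideways.
- reducer: The grey gear reducer, fixed, with its shaft; foot 140 x 120 mm, housing 50 mm tall; origin under its centre, on the table. The whole shaft with its collar floats: pushed down, it yields on a spring (3 N preload, then 3 N per mm, 6 mm of travel) and comes back up; heights here are for the shaft unloaded.
- mat: Grey silicone mat, 160 x 160 x 4 mm, fixed on the table; origin at the centre of its underside. The knob stands on it at the start.
- cup: Frosted plastic cup, 70 mm across, 85 mm tall, loose; origin at the centre of its underside. Leave alone.
- file_handle: Red plastic file handle, 100 x 26 x 22 mm, lying loose along its x axis; origin at the centre of its underside. Leave alone.
- scriber: Aluminium scriber, 140 mm long, 9 mm thick, lying loose along its x axis; origin under its barrel. Leave alone.
Mind the look-alikes: they are no part of the job. Of the things that look like the part that bears knob_center, the largest one is meant.

How it is judged:
On the way, in this order (a step that is already met when the one before it is completed fails the run):
1. the knob is picked up, lifted clear of the mat (height (world z) of knob_center above 0.075 m and contact force between the fingers and knob above 1 N), for 0.2 s.
2. the knob, still held, sits meshed and home on the shaft's collar (rim within 4 mm of it) (horizontal distance between knob_center and shaft_seat below 0.004 m and z of knob_center in the frame of shaft_seat below 0.044 m and contact force between the fingers and knob above 1 N), for 0.1 s.
At the end, for the whole second after the job is handed in: The knob stands meshed on the shaft, its lower rim within 3 mm of the collar, within 4 mm of the shaft's axis and 5 degrees of upright, released and at rest (horizontal distance between knob_center and shaft_seat below 0.004 m and z of knob_center in the frame of shaft_seat between 0.036 and 0.043 m and angle between the z axis of knob_center and the z axis of shaft_seat, either way round below 0.09 rad and linear speed of knob below 0.02 m/s and contact force between the fingers and knob below 0.1 N); the robot touches nothing.
It fails at once if knob and reducer pressed together with more than 30 N (contact force between knob and reducer above 30 N).
It fails at once if arm or fingers push the reducer with more than 20 N (contact force between any of the arm, the fingers and reducer above 20 N).
It fails at once if cup, file handle or scriber moved by more than 20 mm (distance of any of cup, file_handle, scriber from where it was at the start of the episode above 0.02 m).
It also fails if it takes over 61 s, if anything falls off the work surface, if the arm or the gripper's body presses on something with over 40 N, if the wrist force passes 120 N, or if a joint passes its speed limit or range.

## Working session

There is one attempt and no reset: what is moved stays moved. The work goes in short steps, Python scripts to look and compute and a tool call to move; the robot and the scene stay as the last step left them, time stands still between calls to the robot, and variables do not carry over. Pictures are saved under pics/ and viewed, and the job is handed in when it is done.

Besides the shell and the picture viewer there is one more tool, called as name(argument=value, ...), one argument or row to a line, values as JSON. step_arm: Moves the arm, as the interface text tells. Its arguments: {"type":"object","properties":{"moves":{"type":"array","items":{"type":"array","items":{"type":"number"}}},"newtons":{"type":"number"}},"required":["moves"]}

```bash
mkdir -p pics; ls; cat > h.py <<'E'
import numpy as np, cv2, pickle
from station import ctrl
def shot(n,f=None):
    im=ctrl.get_image(n)
    if f: cv2.imwrite('pics/'+f,im['color'][:,:,::-1])
    return im
def ray(im,u,v):
    K=np.array(im['camera_matrix']);R=np.array(im['R']);t=np.array(im['t'])
    d=R.T@np.linalg.solve(K,[u,v,1.]);c=-R.T@t
    return c,d
def onz(im,u,v,z):
    c,d=ray(im,u,v);return c+d*(z-c[2])/d[2]
def proj(im,X):
    K=np.array(im['camera_matrix']);p=K@(np.array(im['R'])@np.array(X,float)+np.array(im['t']));return p[:2]/p[2]
def wristfix(im,o):
    # add R,t world->cam
    R=cv2.Rodrigues(np.array(o['tool_rot'],float))[0];T=np.eye(4);T[:3,:3]=R;T[:3,3]=o['tool_pos']
    M=np.linalg.inv(T@np.array(im['T_tool_cam']));im['R']=M[:3,:3];im['t']=M[:3,3];return im
E
python3 - <<'E'
from h import *
o=ctrl.get_obs();print(o)
for n in ['scene','side','wrist']:
    im=shot(n,n+'0.png')
    if n!='wrist':
        print(n,-np.array(im['R']).T@im['t'])
    for q in ['knob_center','reducer','cup','file_handle','scriber','mat']:
        for r in ctrl.spot_in(im,q)[:4]: print(n,q,np.round(r['bbox'],0),round(r['p'],2))
E
```

```text
pics
{'t': 0.0, 'q': array([-1.19003046e-01,  5.33743722e-02,  1.61430017e+00, -2.08950650e-05,
        1.47598069e+00, -1.19024375e-01]), 'dq': array([ 0.00031152,  0.00073641,  0.00216785, -0.00134149, -0.00138737,
       -0.00011472]), 'effort': array([ 2.70554956e-04, -3.93670499e+01, -3.70175600e+01, -1.62778279e-04,
        6.93513779e-03, -6.06393527e-06]), 'tool_pos': array([6.24378821e-01, 6.69302072e-05, 2.30048465e-01]), 'tool_rot': array([-2.22027775e+00, -2.22032955e+00,  2.02737935e-03]), 'contact_force': array([ 0.29833551,  0.2716952 , -0.40466024]), 'wrist_torque': array([-0.0701607 , -0.05019454,  0.00814142]), 'opening': 0.08549583694927908}
scene [ 1.36714663 -0.13903466  0.63902179]
scene knob_center [170. 182. 195. 214.] 0.94
scene knob_center [235. 184. 258. 209.] 0.93
scene knob_center [157. 166. 176. 192.] 0.72
scene reducer [278. 171. 344. 222.] 0.77
scene cup [243. 239. 282. 292.] 0.65
scene file_handle [335. 256. 387. 281.] 0.77
scene file_handle [160. 289. 225. 302.] 0.2
scene file_handle [280. 169. 346. 219.] 0.16
scene scriber [159. 291. 219. 304.] 0.59
[... 204 characters left out ...]
.] 0.64
side reducer [139. 143. 223. 209.] 0.83
side cup [306. 136. 340. 184.] 0.7
side file_handle [243. 115. 278. 140.] 0.93
side file_handle [144. 148. 222. 216.] 0.53
side scriber [241. 117. 277. 141.] 0.64
side scriber [356. 184. 400. 214.] 0.63
side mat [229. 222. 345. 315.] 0.58
wrist knob_center [108. 140. 166. 186.] 0.87
wrist knob_center [ 30. 290.  84. 331.] 0.69
wrist knob_center [160. 270. 174. 314.] 0.67
wrist reducer [ 62.   0. 226.  79.] 0.82
wrist cup [356. 152. 447. 232.] 0.88
wrist cup [407.   0. 439.  26.] 0.28
wrist file_handle [403.   0. 442.  27.] 0.84
wrist scriber [383. 235. 391. 265.] 0.68
wrist scriber [ 62.   3. 231.  78.] 0.57
wrist mat [110. 211. 240. 334.] 0.66
```

```bash
cd pics; python3 -c "
import cv2,numpy as np
a=cv2.imread('scene0.png');b=cv2.imread('side0.png')
cv2.imwrite('s2.png',cv2.resize(a[140:340,120:420],None,fx=2.6,fy=2.6,interpolation=2))
cv2.imwrite('d2.png',cv2.resize(b[100:360,100:430],None,fx=2.3,fy=2.3,interpolation=2))"
```

```text
(no output)
```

View pics/s2.png

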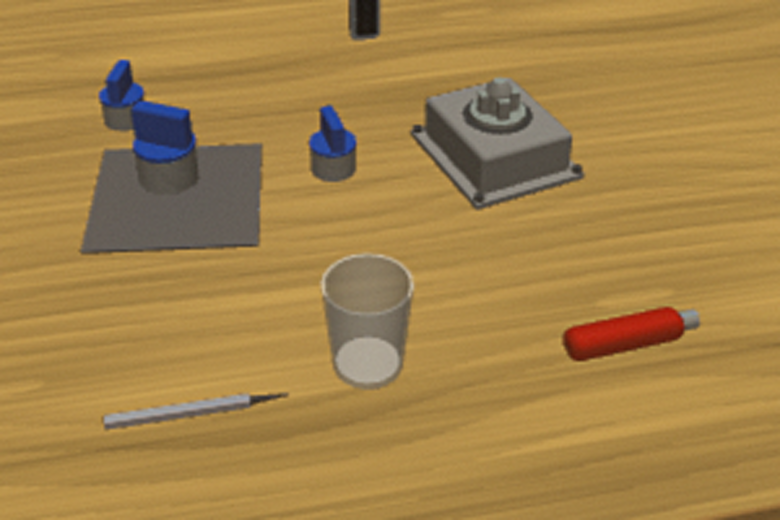

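View pics/d2.png

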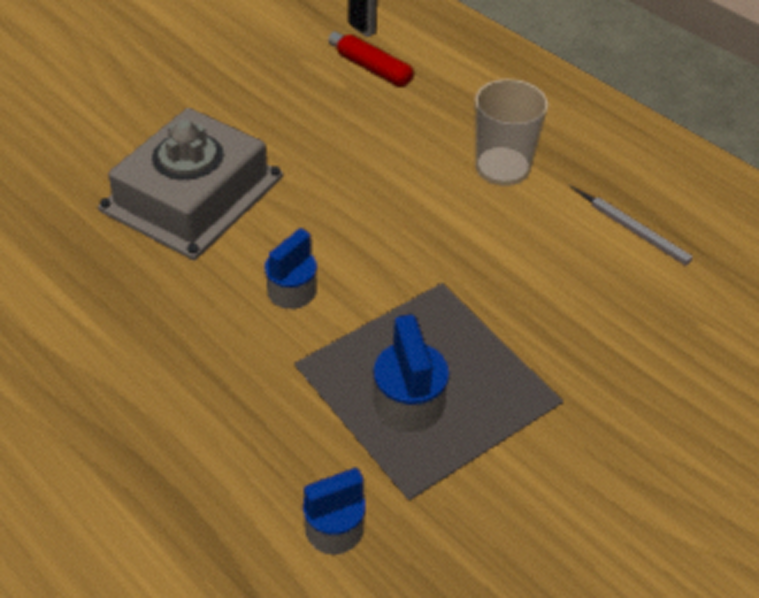

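View pics/wrist0.png

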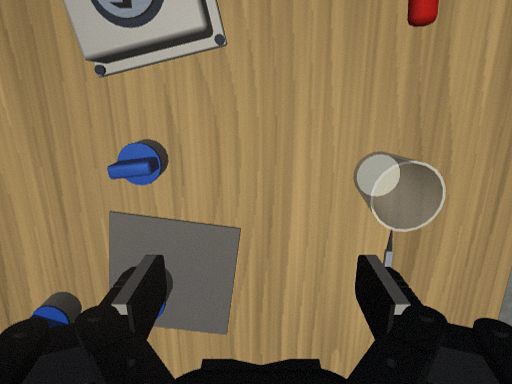

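Three look-alikes, by scene pixel: the knob on the mat (182,198), a smaller one on the wood (246,196), and a smaller one behind the mat (166,179). I choose the one on the mat: it is the largest and stands on the mat. Next I measure it and take a close crop.

```bash
cat > fit.py <<'E'
from h import *
from scipy.optimize import minimize
def circ(r,z,n=48):
    a=np.linspace(0,2*np.pi,n,endpoint=False);return np.c_[r*np.cos(a),r*np.sin(a),np.full(n,z)]
def box(l,w,z0,z1):
    return np.array([[sx*l/2,sy*w/2,z] for sx in(-1,1) for sy in(-1,1) for z in(z0,z1)])
def blue(im):
    c=im['color'].astype(int);return ((c[:,:,2]>c[:,:,0]+40)&(c[:,:,2]>c[:,:,1]+30)).astype(np.uint8)
def hullmask(im,parts,S=4):
    m=np.zeros((384*S,512*S),np.uint8)
    for P in parts:
        p=np.array([proj(im,X) for X in P]);p=(p+.5)*S-.5
        cv2.fillConvexPoly(m,cv2.convexHull(np.round(p).astype(np.int32)),255)
    return cv2.resize(m,(512,384),interpolation=cv2.INTER_AREA)/255.
def knobparts(x,y,yaw,z0):
    c,s=np.cos(yaw),np.sin(yaw);R=np.array([[c,-s,0],[s,c,0],[0,0,1]])
    P=[np.r_[circ(.03,.038),circ(.03,.044)],box(.056,.018,.044,.081)]
    return [q@R.T+[x,y,z0] for q in P]
def fitknob(ims,x,y,z0,rois,yaws=np.radians(range(0,180,15))):
    ms=[]
    for im,r in zip(ims,rois):
        b=blue(im)*1.;k=np.zeros_like(b);k[r[1]:r[3],r[0]:r[2]]=1;ms.append(b*k)
    def cost(p): return sum(np.abs(hullmask(im,knobparts(p[0]/100,p[1]/100,p[2],z0))-m).sum() for im,m in zip(ims,ms))
    best=min(((cost([x*100,y*100,w]),w) for w in yaws))
    best=None
    for w in sorted(yaws,key=lambda w:cost([x*100,y*100,w]))[:3]:
        r=minimize(cost,[x*100,y*100,w],method='Nelder-Mead',options=dict(initial_simplex=[[x*100,y*100,w],[x*100+.8,y*100,w],[x*100,y*100+.8,w],[x*100,y*100,w+.2]],maxiter=120))
        if best is None or r.fun<best.fun: best=r
    return best.x[0]/100,best.x[1]/100,np.degrees(best.x[2]),best.fun,sum(m.sum() for m in ms)
E
python3 - <<'E'
from fit import *
s=shot('scene');d=shot('side');pickle.dump((s,d),open('sd0.pkl','wb'))
g=onz(s,182,190,.06);print(g, onz(d,278,260,.06))
for ims,ro in [((s,d),([165,175,200,220],[258,232,298,288])),((s,),([165,175,200,220],)),((d,),([258,232,298,288],))]:
    print(fitknob(ims,g[0],g[1],.004,ro))
# reducer shaft rough
print(onz(s,315,182,.056),onz(d,181,168,.056))
cv2.imwrite('pics/c1.png',cv2.resize(np.hstack([s['color'][165:225,150:210],d['color'][230:290,248:308]])[:,:,::-1],None,fx=6,fy=6))
E
```

```text
[ 0.4829732  -0.15799493  0.06      ] [ 0.47525294 -0.16213821  0.06      ]
(np.float64(0.4817297883319742), np.float64(-0.15685539033695778), np.float64(51.79742560680419), np.float64(224.41960784313724), np.float64(1286.0))
(np.float64(0.47755138975812444), np.float64(-0.15870783144539613), np.float64(40.35368945841265), np.float64(114.77254901960784), np.float64(465.0))
(np.float64(0.4823065570878893), np.float64(-0.1561468144621071), np.float64(51.88964463192807), np.float64(77.90980392156862), np.float64(821.0))
[0.51048467 0.17429503 0.056     ] [0.50214645 0.15816361 0.056     ]
```

View pics/c1.png

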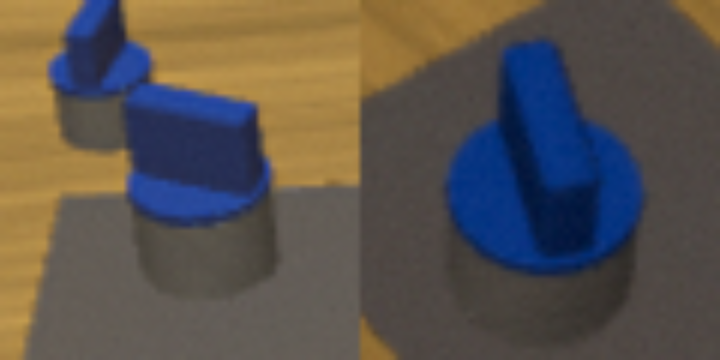

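The crop confirms it: the mat knob is the largest, with a full blue flange, and its bar runs at about 52° yaw. Next I move the wrist camera to view the shaft from above, then the knob.

```bash
python3 - <<'E'
from h import *
o=ctrl.get_obs();im=shot('wrist');print(np.round(im['T_tool_cam'],3),im['camera_matrix'])
im=wristfix(im,o);print(-im['R'].T@im['t'], onz(im,256,192,.07), onz(im,125,5,.07))
s,d=pickle.load(open('sd0.pkl','rb'))
cv2.imwrite('pics/c2.png',cv2.resize(np.hstack([s['color'][160:230,270:350],d['color'][140:210,140:220]])[:,:,::-1],None,fx=5,fy=5))
E
```

```text
[[ 0.    -0.952 -0.306  0.077]
 [ 1.     0.001 -0.    -0.001]
 [ 0.    -0.306  0.952 -0.143]
 [ 0.     0.     0.     1.   ]] [[328.91982279   0.         260.37234513]
 [  0.         328.91982279 194.13012051]
 [  0.           0.           1.        ]]
[0.62441189 0.07688629 0.37445931] [ 0.62006281 -0.01892721  0.07      ] [0.51313545 0.1418948  0.07      ]
```

View pics/c2.png

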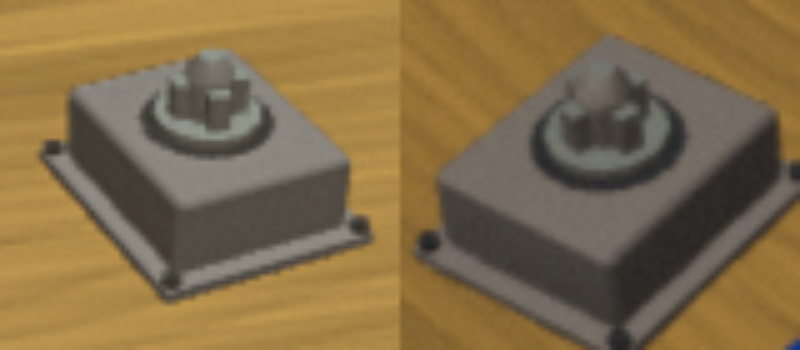

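step_arm(
  moves=[
    [1, -0.04, 0.058, 0, 0],
    [1, -0.04, 0.058, -0.01, 0],
    [1, -0.04, 0.058, -0.01, 0],
    [1, 0, 0, 0, 0],
    [1, 0, 0, 0, 0],
  ],
)

```text
t: 1.82
tool_pos: [0.516, 0.1575, 0.2136]
tool_rot: [2.223, 2.218, 0.003]
contact_force: [0.5, -0.2, -0.8]
opening: 0.0854
```

```bash
python3 - <<'E'
from h import *
o=ctrl.get_obs();print(o['t'],o['tool_pos'],o['tool_rot'],o['dq'].max())
im=wristfix(shot('wrist','w1.png'),o);pickle.dump(im,open('w1.pkl','wb'))
E
```

```text
1.825 [0.5160017  0.15745834 0.21355952] [2.22269076 2.21839919 0.00325848] 0.021573343146759037
```

View pics/w1.png

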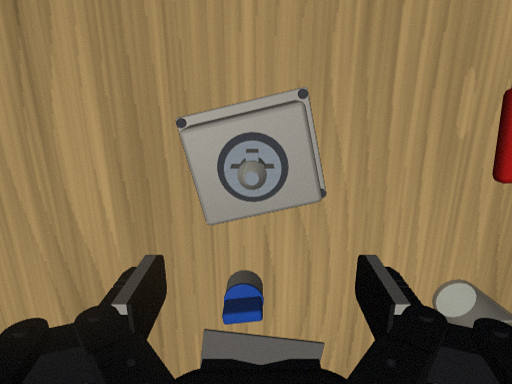

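```bash
python3 - <<'E'
from h import *
im=pickle.load(open('w1.pkl','rb'))
cv2.imwrite('pics/w1c.png',cv2.resize(im['color'][125:210,205:300][:,:,::-1],None,fx=8,fy=7,interpolation=2) if 0 else cv2.resize(im['color'][125:205,205:300][:,:,::-1],None,fx=7,fy=7,interpolation=2))
c=-im['R'].T@im['t'];print(c,onz(im,253,167,.056))
E
```

```text
[0.5152571  0.23427705 0.35676724] [0.50883189 0.16434778 0.056     ]
```

View pics/w1c.png

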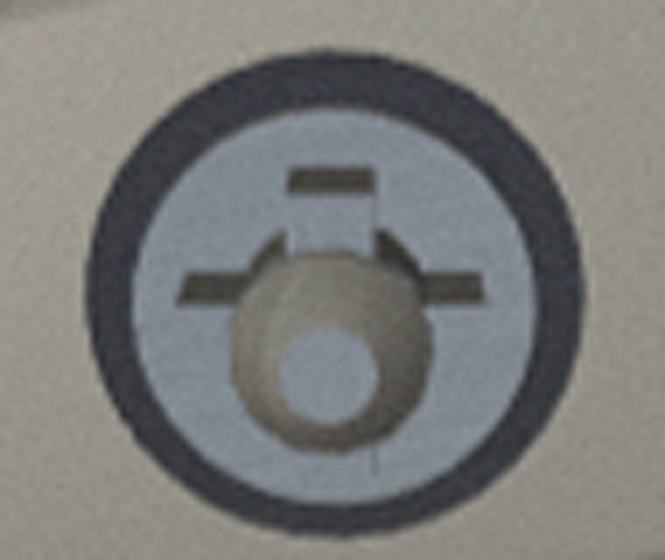

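```bash
python3 - <<'E'
from h import *
im=pickle.load(open('w1.pkl','rb'))
f=lambda u,v,z:onz(im,205+(u+.5)/7-.5,125+(v+.5)/7-.5,z)
g=cv2.cvtColor(im['color'],cv2.COLOR_RGB2GRAY)
def collar(thr,r,z):
    m=(g<thr).astype(np.uint8);
    return
# collar ellipse by fit: boundary between dark ring and collar, from radial profile
c0=np.array(proj(im,[.509,.164,.056]))
def rim(c,r0,r1,z,sgn):
    P=[]
    for a in np.linspace(0,2*np.pi,120,endpoint=False):
        rs=np.linspace(r0,r1,40)
        pts=np.array([proj(im,[c[0]+r*np.cos(a),c[1]+r*np.sin(a),z]) for r in rs]).astype(np.float32)
        v=cv2.remap(cv2.GaussianBlur(g,(3,3),0).astype(np.float32),pts[None,:,0],pts[None,:,1],1)[0]
        i=np.argmax(sgn*np.diff(v));P.append(onz(im,*pts[i],z)[:2])
    P=np.array(P);A=np.c_[2*P,np.ones(len(P))]
    for _ in range(4):
        s=np.linalg.lstsq(A,(P**2).sum(1),rcond=None)[0];R=np.sqrt(s[2]+s[:2]@s[:2]);e=np.abs(np.hypot(*(P-s[:2]).T)-R);k=e<max(np.median(e)*2.5,2e-4);P=P[k];A=A[k]
    return s[:2],R,len(P)
print(rim([.509,.164],.022,.032,.056,-1))
print(rim([.509,.164],.029,.040,.050,1))
print('nose top',f(328,376,.089))
for n,p in dict(upbase=[(288,168),(374,168)],uptop=[(288,193),(374,193)]).items():
    z=.056 if 'base' in n else .076
    q=[f(*x,z)[:2] for x in p];print(n,q,np.degrees(np.arctan2(*(q[1]-q[0])[::-1])))
for p,z in [([(190,272),(240,272),(425,271),(480,271)],.056),([(180,304),(235,304),(425,304),(485,304)],.076)]:
    q=np.array([f(*x,z)[:2] for x in p]);print(q,np.degrees(np.polyfit(q[:,0],q[:,1],1)[0]))
E
```

```text
(array([0.50810388, 0.16237881]), np.float64(0.02679629660983955), 86)
(array([0.50801309, 0.16234983]), np.float64(0.03375854965678117), 93)
nose top [0.50813297 0.16230028 0.089     ]
upbase [array([0.50227762, 0.18169737]), array([0.51357336, 0.18167709])] -0.1028856592757203
uptop [array([0.50309405, 0.18210105]), array([0.51367398, 0.18208183])] -0.1040913365418693
[[0.48901629 0.16779249]
 [0.49567477 0.16777994]
 [0.52031562 0.16786934]
 [0.5276419  0.16785554]] 0.12657945989725564
[[0.48939823 0.16814131]
 [0.49626518 0.16812818]
 [0.5199923  0.16808282]
 [0.52748667 0.16806849]] -0.10954370988474552
```

step_arm(
  moves=[
    [1, -0.006, -0.06, 0, -9],
    [1, -0.006, -0.06, 0, -9],
    [1, -0.006, -0.06, 0, -9],
    [1, -0.006, -0.06, 0, -9],
    [1, -0.006, -0.06, 0, -4],
    [1, -0.004, -0.03, 0, -2],
    [1, 0, 0, 0, 0],
    [1, 0, 0, 0, 0],
  ],
)

```text
t: 2.88
tool_pos: [0.4828, -0.1906, 0.2172]
tool_rot: [2.888, 1.217, 0.009]
contact_force: [0.6, 0.3, -0.0]
opening: 0.0857
```

```bash
python3 - <<'E'
from fit import *
o=ctrl.get_obs();print(o['t'],o['tool_pos'],cv2.Rodrigues(o['tool_rot'])[0][:,1],np.abs(o['dq']).max())
im=wristfix(shot('wrist','w2.png'),o);pickle.dump(im,open('w2.pkl','wb'))
print(proj(im,[.482,-.157,.08]))
for r in ctrl.spot_in(im,'knob_center'): print(np.round(r['bbox']),r['p'])
E
```

```text
2.875 [ 0.48280536 -0.19055592  0.21722053] [ 0.71566703 -0.69837851  0.00938928] 0.01963044822279576
[230.22926032 153.80062687]
[ 83.   0. 153.  38.] 0.74
[204. 112. 268. 189.] 0.65
```

View pics/w2.png

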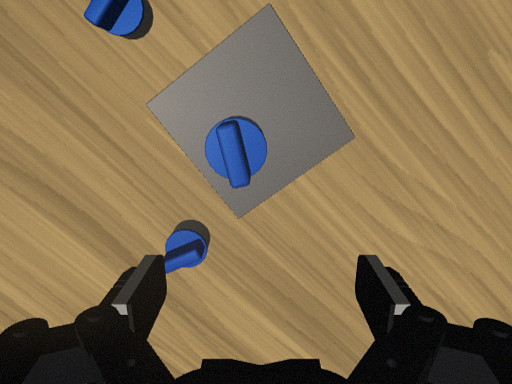

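```bash
python3 - <<'E'
from fit import *
im=pickle.load(open('w2.pkl','rb'))
R=[196,105,280,200]
print(fitknob((im,),.482,-.157,.004,(R,)))
s,d=pickle.load(open('sd0.pkl','rb'))
r=fitknob((im,),.482,-.157,.004,(R,))
m=hullmask(im,knobparts(r[0],r[1],np.radians(r[2]),.004))
v=im['color'][:,:,::-1].copy();v[(cv2.Canny((m*255).astype(np.uint8),50,150)>0)]=(0,255,0)
cv2.imwrite('pics/w2c.png',cv2.resize(np.hstack([im['color'][100:210,180:290,::-1],v[100:210,180:290]]),None,fx=3.6,fy=3.6))
E
```

```text
(np.float64(0.48227036963453257), np.float64(-0.16001604776165787), np.float64(58.80781049352074), np.float64(330.23137254901957), np.float64(2992.0))
```

View pics/w2c.png

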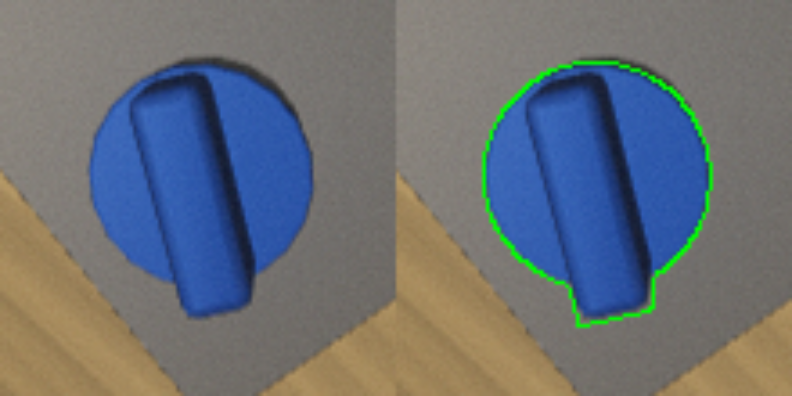

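```bash
python3 - <<'E'
from fit import *
im=pickle.load(open('w2.pkl','rb'))
f=lambda u,v,z:onz(im,180+(u+.5)/3.6-.5,100+(v+.5)/3.6-.5,z)[:2]
for a,b in [((134,120),(178,290)),((205,85),(247,265))]:
    for z in (.085,.08):
        p,q=f(*a,z),f(*b,z);e=p-q;print(p,q,np.degrees(np.arctan2(e[1],e[0])))
# bar top extents
print('ends',f(170,82,.085),f(222,308,.085))
# flange circle: ellipse points
pts=[(91,175),(200,65),(310,175),(110,115),(295,120),(125,250),(300,225)]
P=np.array([f(*p,.048) for p in pts]);s=np.linalg.lstsq(np.c_[2*P,np.ones(len(P))],(P**2).sum(1),rcond=None)[0];print(s[:2],np.sqrt(s[2]+s[:2]@s[:2]))
E
```

```text
[ 0.48757044 -0.13671368] [ 0.46565108 -0.17202045] 58.16691413791732
[ 0.48669435 -0.13674053] [ 0.46437724 -0.17268797] 58.166914137917345
[ 0.50491448 -0.14258523] [ 0.48189362 -0.17925717] 57.88139225611155
[ 0.50435312 -0.14271862] [ 0.48091452 -0.18005601] 57.88139225611158
ends [ 0.4996844  -0.13653731] [ 0.47000836 -0.18260915]
[ 0.48291784 -0.15981481] 0.028982430391134663
```

step_arm(
  moves=[
    [1, 0, 0.016, -0.02, 6],
    [1, 0, 0.014, -0.02, 6],
    [1, 0, 0, -0.02, 0],
    [1, 0, 0, 0, 0],
    [1, 0, 0, 0, 0],
  ],
)

```text
t: 3.6
tool_pos: [0.4848, -0.1542, 0.1575]
tool_rot: [2.73, 1.535, 0.014]
contact_force: [-0.7, 0.7, 0.3]
opening: 0.0853
```

```bash
python3 - <<'E'
from fit import *
im=pickle.load(open('w2.pkl','rb'));print(onz(im,187,247,.03))
o=ctrl.get_obs();y=cv2.Rodrigues(o['tool_rot'])[0][:,1];print(o['t'],o['tool_pos'],np.degrees(np.arctan2(y[1],y[0])))
im=wristfix(shot('wrist','w3.png'),o);pickle.dump(im,open('w3.pkl','wb'))
E
```

```text
[ 0.36311481 -0.2001374   0.03      ]
3.6 [ 0.484762   -0.15418177  0.15749669] -31.299610955622956
```

View pics/w3.png

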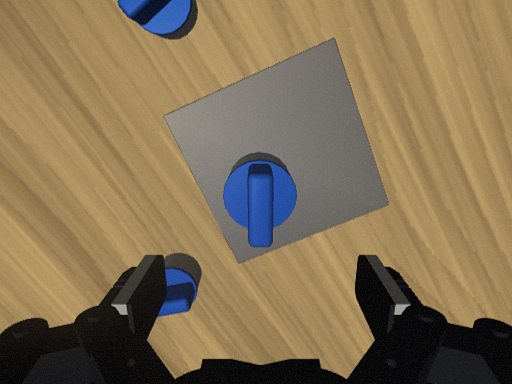

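```bash
python3 - <<'E'
from fit import *
im=pickle.load(open('w3.pkl','rb'))
print(onz(im,260,166,.085),onz(im,260,247,.085))
r=fitknob((im,),.4835,-.16,.004,([200,140,310,260],),[np.radians(58)]);print(r)
m=hullmask(im,knobparts(r[0],r[1],np.radians(r[2]),.004))
v=im['color'][:,:,::-1].copy();v[(cv2.Canny((m*255).astype(np.uint8),50,150)>0)]=(0,255,0)
cv2.imwrite('pics/w3c.png',cv2.resize(np.hstack([im['color'][140:260,200:320,::-1],v[140:260,200:320]]),None,fx=3.3,fy=3.3))
E
```

```text
[ 0.499803  -0.1312305  0.085    ] [ 0.46859678 -0.1825719   0.085     ]
(np.float64(0.4821832338162811), np.float64(-0.1598868701624967), np.float64(58.390255419372494), np.float64(377.6), np.float64(4317.0))
```

View pics/w3c.png

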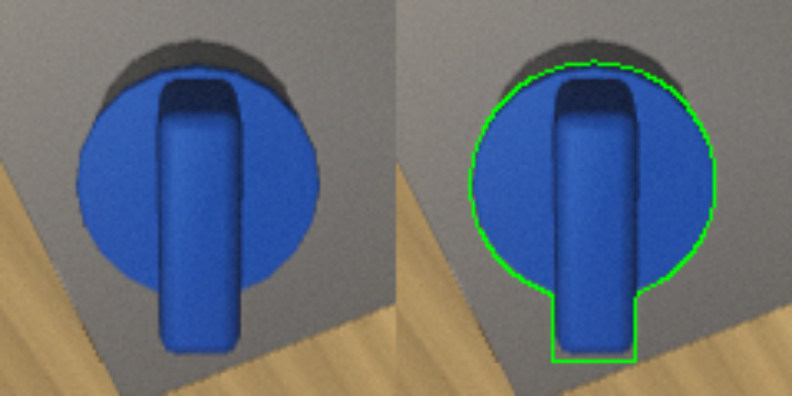

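step_arm(
  moves=[
    [1, -0.001, -0.003, -0.035, 0],
    [1, -0.001, -0.002, -0.035, 0],
    [1, 0, 0, -0.02, 0],
    [1, 0, 0, -0.005, 0],
    [1, 0, 0, 0, 0],
  ],
)

```text
t: 4.28
tool_pos: [0.4871, -0.1614, 0.0671]
tool_rot: [2.722, 1.531, 0.025]
contact_force: [0.5, 0.6, 0.9]
opening: 0.0857
```

step_arm(
  moves=[
    [1, -0.003, 0.001, -0.008, 0],
    [1, -0.001, 0, -0.004, 0],
    [1, 0, 0, 0, 0],
  ],
)

```text
t: 4.65
tool_pos: [0.4846, -0.1611, 0.0572]
tool_rot: [2.718, 1.529, 0.029]
contact_force: [-1.1, 0.4, -0.4]
opening: 0.0852
```

```bash
python3 - <<'E'
from fit import *
o=ctrl.get_obs();M=cv2.Rodrigues(o['tool_rot'])[0];y=M[:,1];print(o['t'],o['tool_pos'],np.degrees(np.arctan2(y[1],y[0])),M[:,2],o['contact_force'])
E
```

```text
4.65 [ 0.48459133 -0.16112774  0.05718679] -31.29576648282163 [ 0.02740814 -0.01078379 -0.99956616] [-1.1095088   0.38548923 -0.42193052]
```

step_arm(
  moves=[
    [1, 0, 0, 0.05, 0],
    [1, 0, 0, 0.05, 0],
    [1, 0, 0, 0, 0],
  ],
)

```text
t: 5.03
tool_pos: [0.4839, -0.1608, 0.1599]
tool_rot: [2.719, 1.529, 0.028]
contact_force: [1.0, -0.6, 0.0]
opening: 0.0852
```

```bash
cat > st.py <<'E'
from fit import *
o=ctrl.get_obs();M=cv2.Rodrigues(o['tool_rot'])[0];y=M[:,1];print(o['t'],np.round(o['tool_pos'],4),'jaw',round(np.degrees(np.arctan2(y[1],y[0])),2),'z',np.round(M[:,2],4),'F',np.round(o['contact_force'],1),'T',np.round(o['wrist_torque'],2),o['opening'])
E
python3 st.py
```

```text
5.025 [ 0.4839 -0.1608  0.1599] jaw -31.3 z [ 0.0268 -0.0104 -0.9996] F [ 1.  -0.6  0. ] T [ 0.04 -0.    0.02] 0.08518422643440995
```

step_arm(
  moves=[
    [1, 0, 0, 0, 0],
    [1, 0, 0, 0, 0],
    [1, 0, 0, 0, 0],
    [1, 0, 0, 0, 0],
  ],
)

```text
t: 5.52
tool_pos: [0.4819, -0.1598, 0.1558]
tool_rot: [2.724, 1.532, 0.023]
contact_force: [-0.3, -0.1, -0.6]
opening: 0.0856
```

```bash
python3 st.py
```

```text
5.525 [ 0.4819 -0.1598  0.1558] jaw -31.3 z [ 0.0209 -0.0075 -0.9998] F [-0.3 -0.1 -0.6] T [0.05 0.08 0.  ] 0.08562721284842291
```

step_arm(
  moves=[
    [1, 0.0005, 0, 0.001, 0],
    [1, 0.0005, 0, 0.001, 0],
    [1, 0.0005, 0, 0.001, 0],
    [1, 0.0005, 0, 0.001, 0],
    [1, 0.0005, 0, 0.001, 0],
    [1, 0.0005, 0, 0.001, 0],
  ],
)

```text
t: 6.28
tool_pos: [0.4848, -0.1597, 0.1614]
tool_rot: [2.725, 1.532, 0.022]
contact_force: [-0.2, 0.1, -0.1]
opening: 0.0854
```

```bash
python3 st.py
```

```text
6.275 [ 0.4848 -0.1597  0.1614] jaw -31.31 z [ 0.0198 -0.0069 -0.9998] F [-0.2  0.1 -0.1] T [-0.04  0.02  0.01] 0.08541552994302694
```

step_arm(
  moves=[
    [1, 0, 0, 0.06, 0],
    [1, 0, 0, 0.06, 0],
    [1, 0, 0, 0, 0],
    [1, 0, 0, 0, 0],
    [1, 0, 0, 0, 0],
  ],
)

```text
t: 6.9
tool_pos: [0.483, -0.1588, 0.2823]
tool_rot: [2.728, 1.534, 0.018]
contact_force: [-0.2, -0.1, -0.7]
opening: 0.0853
```

```bash
python3 st.py
```

```text
6.9 [ 0.483  -0.1588  0.2823] jaw -31.31 z [ 0.0159 -0.0049 -0.9999] F [-0.2 -0.1 -0.7] T [-0.03 -0.02  0.03] 0.08530170101387574
```

step_arm(
  moves=[
    [1, 0, 0, -0.015, 0],
    [1, 0, 0, -0.015, 0],
    [1, 0, 0, -0.015, 0],
    [1, 0, 0, -0.015, 0],
    [1, 0, 0, -0.015, 0],
    [1, 0, 0, -0.015, 0],
    [1, 0, 0, -0.015, 0],
    [1, 0, 0, -0.015, 0],
    [1, 0, 0, -0.015, 0],
    [1, 0, 0, 0, 0],
    [1, 0, 0, 0, 0],
  ],
)

```text
t: 8.28
tool_pos: [0.4805, -0.1575, 0.132]
tool_rot: [2.735, 1.538, 0.01]
contact_force: [0.4, -1.0, -0.0]
opening: 0.0855
```

```bash
python3 st.py
```

```text
8.275 [ 0.4805 -0.1575  0.132 ] jaw -31.31 z [ 7.4e-03 -7.0e-04 -1.0e+00] F [ 0.4 -1.  -0. ] T [ 0.05  0.   -0.03] 0.08552038878178135
```

step_arm(
  moves=[
    [1, 0.0005, -0.0005, -0.012, 0],
    [1, 0.0005, -0.0005, -0.012, 0],
    [1, 0.0005, -0.0005, -0.012, 0],
    [1, 0.0005, -0.0005, -0.012, 0],
    [1, 0, 0, -0.012, 0],
    [1, 0, 0, -0.01, 0],
    [1, 0, 0, -0.004, 0],
    [1, 0, 0, 0, 0],
  ],
)

```text
t: 9.28
tool_pos: [0.4827, -0.1597, 0.0532]
tool_rot: [2.734, 1.537, 0.01]
contact_force: [-0.1, -1.1, 1.5]
opening: 0.0857
```

```bash
python3 st.py
```

```text
9.275 [ 0.4827 -0.1597  0.0532] jaw -31.31 z [ 0.008 -0.001 -1.   ] F [-0.1 -1.1  1.5] T [-0.04  0.06  0.02] 0.0857123890185237
```

step_arm(
  moves=[
    [0, 0, 0, 0, 0],
    [0, 0, 0, 0, 0],
    [0, 0, 0, 0, 0],
    [0, 0, 0, 0, 0],
    [0, 0, 0, 0, 0],
    [0, 0, 0, 0, 0],
  ],
  newtons=50,
)

```text
t: 10.02
tool_pos: [0.4836, -0.1601, 0.0545]
tool_rot: [2.732, 1.536, 0.012]
contact_force: [-0.8, -0.4, -0.6]
opening: 0.0176
```

```bash
python3 st.py
```

```text
10.025 [ 0.4836 -0.1601  0.0545] jaw -31.31 z [ 0.0103 -0.0021 -0.9999] F [-0.8 -0.4 -0.6] T [-0.01 -0.   -0.05] 0.01763340012371372
```

step_arm(
  moves=[
    [0, 0, 0, 0.015, 0],
    [0, 0, 0, 0.015, 0],
    [0, 0, 0, 0.015, 0],
    [0, 0, 0, 0.015, 0],
    [0, 0, 0, 0.015, 0],
    [0, 0, 0, 0.015, 0],
    [0, 0, 0, 0.015, 0],
    [0, 0, 0, 0.015, 0],
    [0, 0, 0, 0, 0],
    [0, 0, 0, 0, 0],
  ],
)

```text
t: 11.28
tool_pos: [0.4832, -0.1599, 0.1839]
tool_rot: [2.731, 1.536, 0.013]
contact_force: [-0.9, -0.6, -3.2]
opening: 0.0173
```

```bash
python3 st.py; python3 - <<'E'
from h import *
a=shot('side','d4.png');w=shot('wrist','w4.png')
cv2.imwrite('pics/w4b.png',np.hstack([cv2.resize(a['color'][120:320,150:350,::-1],(384,384)),cv2.resize(w['color'][:,:,::-1],(400,384))]))
E
```

```text
11.275 [ 0.4832 -0.1599  0.1839] jaw -31.31 z [ 0.0114 -0.0027 -0.9999] F [-0.9 -0.6 -3.2] T [-0.02  0.01  0.02] 0.01725804202697317
```

View pics/w4b.png

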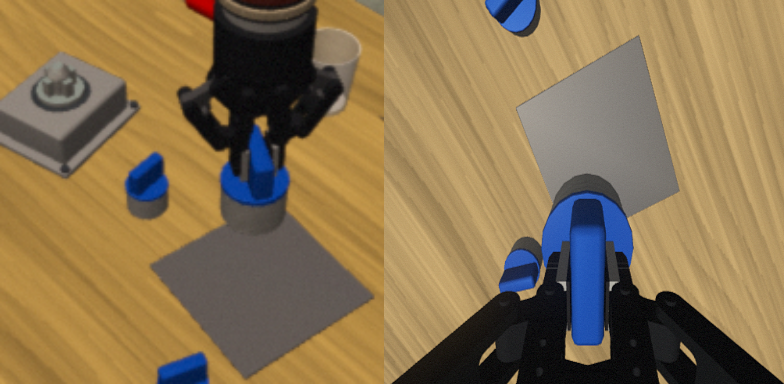

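```bash
python3 - <<'E'
from fit import *
o=ctrl.get_obs();w=shot('wrist');w2=wristfix(w,o)
b=blue(w)
z=o['tool_pos'][2]-.0065
P=[]
for v in range(185,262,3):
    xs=np.flatnonzero(b[v,200:320])+200
    if len(xs)<20: continue
    print(v,xs[0],xs[-1],end='; ')
    P+= [onz(w2,xs[0]-.5,v,z)[:2],onz(w2,xs[-1]+.5,v,z)[:2]]
P=np.array(P)
for _ in range(3):
    s=np.linalg.lstsq(np.c_[2*P,np.ones(len(P))],(P**2).sum(1),rcond=None)[0];R=np.sqrt(s[2]+s[:2]@s[:2]);e=np.abs(np.hypot(*(P-s[:2]).T)-R);P=P[e<max(2.5*np.median(e),3e-4)]
M=cv2.Rodrigues(o['tool_rot'])[0]
print('\n',s[:2],R,len(P),'tool frame off',M.T@np.r_[s[:2]-o['tool_pos'][:2],0])
cv2.imwrite('pics/w5.png',cv2.resize(w['color'][160:300,190:340,::-1],None,fx=4,fy=4))
E
```

```text
194 240 280; 197 234 286; 200 227 292; 203 223 296; 206 220 299; 209 217 302; 212 214 305; 215 211 308; 218 210 310; 221 208 311; 224 207 312; 227 205 314; 230 204 315; 233 203 316; 236 203 317; 239 202 317; 242 202 317; 245 202 318; 248 201 318; 251 202 317; 254 202 317; 257 203 316; 260 204 315; 
 [ 0.4835407  -0.15946149] 0.029447189761826344 45 tool frame off [5.59096128e-04 3.58001462e-05 2.41114439e-06]
```

View pics/w5.png

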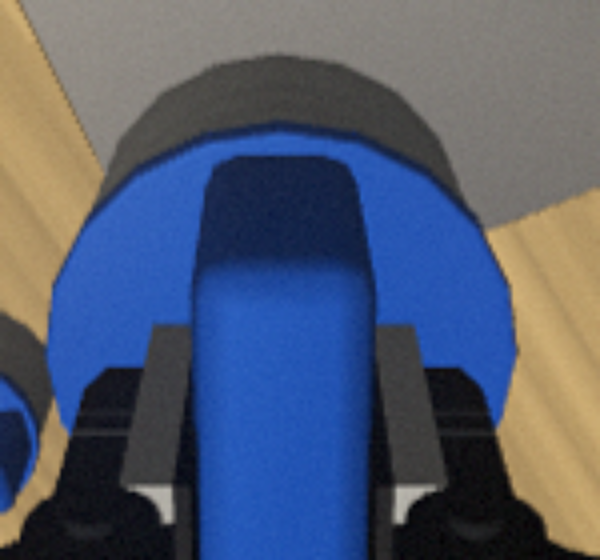

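step_arm(
  moves=[
    [0, 0.002, 0.03, 0, -2],
    [0, 0.002, 0.03, 0, -2],
    [0, 0.002, 0.03, 0, -2],
    [0, 0.002, 0.03, 0, -2],
    [0, 0.002, 0.03, 0, -2],
    [0, 0.002, 0.03, 0, -2],
    [0, 0.002, 0.03, 0, -1],
    [0, 0.002, 0.03, 0, 0],
    [0, 0.002, 0.025, 0, 0],
    [0, 0.002, 0.015, 0, 0],
    [0, 0, 0, 0, 0],
    [0, 0, 0, 0, 0],
  ],
)

```text
t: 12.92
tool_pos: [0.499, 0.1281, 0.1753]
tool_rot: [2.899, 1.204, -0.007]
contact_force: [0.4, 0.3, -2.0]
opening: 0.0173
```

```bash
python3 st.py
```

```text
12.925 [0.499  0.1281 0.1753] jaw -44.88 z [-0.003  -0.0038 -1.    ] F [ 0.4  0.3 -2. ] T [-0.04 -0.01 -0.04] 0.017278071216277526
```

step_arm(
  moves=[
    [0, 0.003, 0.012, 0, 0],
    [0, 0.003, 0.012, 0, 0],
    [0, 0.002, 0.008, -0.006, 0],
    [0, 0.0005, 0.002, -0.008, 0],
    [0, 0, 0, -0.004, 0],
    [0, 0, 0, 0, 0],
  ],
)

```text
t: 13.68
tool_pos: [0.5079, 0.163, 0.1553]
tool_rot: [2.9, 1.201, -0.009]
contact_force: [1.0, -0.8, -2.3]
opening: 0.0173
```

```bash
python3 st.py
```

```text
13.675 [0.5079 0.163  0.1553] jaw -45.0 z [-0.0041 -0.0045 -1.    ] F [ 1.  -0.8 -2.3] T [-0.06  0.02 -0.  ] 0.01728399693474239
```

step_arm(
  moves=[
    [0, 0, -0.0005, -0.008, 0],
    [0, 0, -0.0005, -0.007, 0],
    [0, 0, 0, -0.005, 0],
    [0, 0, 0, 0, 0],
  ],
)

```text
t: 14.18
tool_pos: [0.5077, 0.1613, 0.1338]
tool_rot: [2.9, 1.2, -0.009]
contact_force: [0.7, 0.7, -2.5]
opening: 0.0169
```

```bash
python3 st.py; python3 - <<'E'
from h import *
a=shot('side');w=shot('scene')
cv2.imwrite('pics/w6.png',np.hstack([cv2.resize(a['color'][110:220,120:230,::-1],(390,390),interpolation=2),cv2.resize(w['color'][130:240,260:370,::-1],(390,390),interpolation=2)]))
E
```

```text
14.175 [0.5077 0.1613 0.1338] jaw -45.05 z [-0.0044 -0.0047 -1.    ] F [ 0.7  0.7 -2.5] T [-0.01 -0.01 -0.  ] 0.01694342451727361
```

View pics/w6.png

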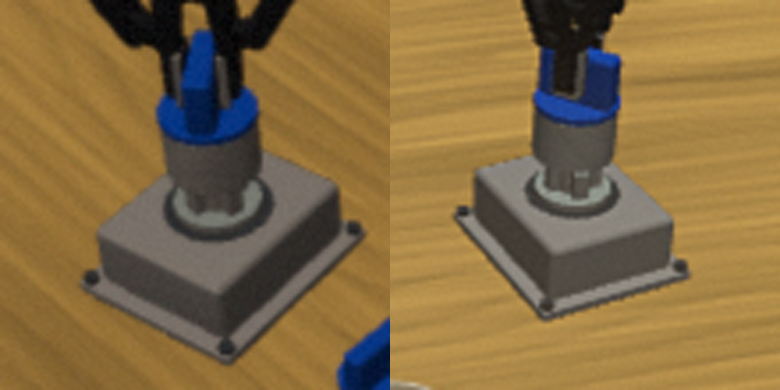

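step_arm(
  moves=[
    [0, 0, 0.0005, -0.003, 0],
    [0, 0, 0, -0.003, 0],
    [0, 0, 0, -0.002, 0],
    [0, 0, 0, -0.001, 0],
  ],
)

```text
t: 14.78
tool_pos: [0.5087, 0.1622, 0.1257]
tool_rot: [2.9, 1.2, -0.005]
contact_force: [-0.5, 0.1, -2.9]
opening: 0.0173
```

```bash
python3 st.py
```

```text
14.775 [0.5087 0.1622 0.1257] jaw -45.03 z [-0.0018 -0.0042 -1.    ] F [-0.5  0.1 -2.9] T [0.02 0.02 0.01] 0.01730247537556725
```

step_arm(
  moves=[
    [0, -0.0005, 0, -0.0015, 0],
    [0, -0.0003, 0, -0.0015, 0],
    [0, 0, 0, -0.001, 0],
  ],
)

```text
t: 15.15
tool_pos: [0.5079, 0.1621, 0.1215]
tool_rot: [2.9, 1.2, -0.005]
contact_force: [0.2, 0.8, -2.6]
opening: 0.0176
```

```bash
python3 st.py
```

```text
15.15 [0.5079 0.1621 0.1215] jaw -45.04 z [-0.0016 -0.0042 -1.    ] F [ 0.2  0.8 -2.6] T [-0.04 -0.    0.03] 0.01758947031831236
```

Already 5 mm below the spline tops with no contact force, so it is meshed. I continue down slowly.

step_arm(
  moves=[
    [0, 0, 0, -0.002, 0],
    [0, 0, 0, -0.002, 0],
    [0, 0, 0, -0.002, 0],
    [0, 0, 0, -0.001, 0],
  ],
)

```text
t: 15.65
tool_pos: [0.5079, 0.1621, 0.1139]
tool_rot: [2.9, 1.2, -0.005]
contact_force: [-0.4, 0.1, -1.6]
opening: 0.0174
```

```bash
python3 st.py
```

```text
15.65 [0.5079 0.1621 0.1139] jaw -45.04 z [-0.0017 -0.0042 -1.    ] F [-0.4  0.1 -1.6] T [0.01 0.03 0.02] 0.017402512658699933
```

step_arm(
  moves=[
    [0, 0, 0, -0.002, 0],
    [0, 0, 0, -0.002, 0],
    [0, 0, 0, -0.001, 0],
    [0, 0, 0, -0.0005, 0],
  ],
)

```text
t: 16.15
tool_pos: [0.5078, 0.1622, 0.108]
tool_rot: [2.9, 1.2, -0.005]
contact_force: [-0.7, -0.2, -2.4]
opening: 0.0171
```

```bash
python3 st.py
```

```text
16.15 [0.5078 0.1622 0.108 ] jaw -45.03 z [-0.0018 -0.0042 -1.    ] F [-0.7 -0.2 -2.4] T [ 0.03 -0.02 -0.03] 0.017086542206291074
```

step_arm(
  moves=[
    [0, 0, 0, -0.001, 0],
    [0, 0, 0, -0.0007, 0],
    [0, 0, 0, 0, 0],
  ],
)

```text
t: 16.52
tool_pos: [0.5081, 0.1622, 0.1068]
tool_rot: [2.9, 1.2, -0.004]
contact_force: [0.3, -0.3, -2.1]
opening: 0.0172
```

```bash
python3 st.py
```

```text
16.525 [0.5081 0.1622 0.1068] jaw -45.03 z [-0.0013 -0.0041 -1.    ] F [ 0.3 -0.3 -2.1] T [ 0.01 -0.05  0.02] 0.01721642797234479
```

step_arm(
  moves=[
    [0, 0, 0, -0.0007, 0],
    [0, 0, 0, -0.0005, 0],
    [0, 0, 0, 0, 0],
  ],
)

```text
t: 16.9
tool_pos: [0.5082, 0.1622, 0.1066]
tool_rot: [2.9, 1.2, -0.005]
contact_force: [-2.1, -0.9, 0.7]
opening: 0.0166
```

```bash
python3 st.py
```

```text
16.9 [0.5082 0.1622 0.1066] jaw -45.03 z [-0.0014 -0.0042 -1.    ] F [-2.1 -0.9  0.7] T [-0.07  0.3  -0.01] 0.01664593795936069
```

Contact is felt at TCP z = 0.1066 (expected home 0.1065), with about 3 N carried by the collar. One look before letting go.

```bash
python3 - <<'E'
from h import *
a=shot('side');w=shot('scene')
cv2.imwrite('pics/w7.png',np.hstack([cv2.resize(a['color'][110:220,120:230,::-1],(390,390),interpolation=2),cv2.resize(w['color'][130:240,260:370,::-1],(390,390),interpolation=2)]))
E
```

```text
(no output)
```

View pics/w7.png

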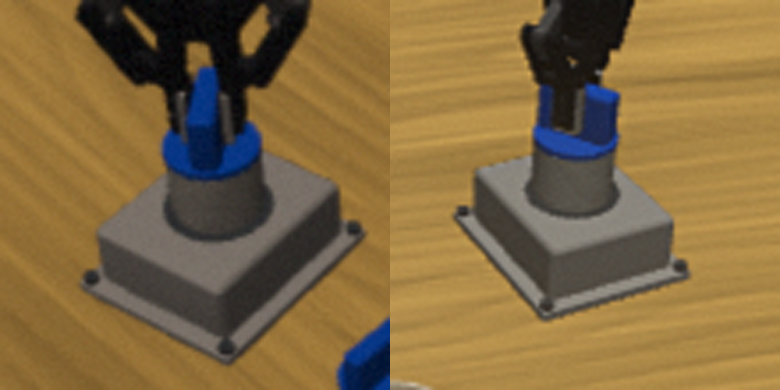

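Both views show the sleeve fully down on the collar, with no splines showing. Letting go.

step_arm(
  moves=[
    [0, 0, 0, 0, 0],
    [1, 0, 0, 0, 0],
    [1, 0, 0, 0, 0],
    [1, 0, 0, 0, 0],
    [1, 0, 0, 0, 0],
    [1, 0, 0, 0.01, 0],
    [1, 0, 0, 0.02, 0],
    [1, 0, 0, 0.03, 0],
    [1, 0, 0, 0.03, 0],
    [1, 0, 0, 0, 0],
    [1, 0, 0, 0, 0],
  ],
)

```text
t: 18.38
tool_pos: [0.509, 0.1624, 0.2014]
tool_rot: [2.899, 1.2, 0.002]
contact_force: [1.0, 0.1, -0.7]
opening: 0.0856
```

```bash
python3 st.py; python3 - <<'E'
from fit import *
o=ctrl.get_obs();wr=wristfix(shot('wrist','w8w.png'),o)
a=shot('side');w=shot('scene')
g=cv2.imread('pics/w8w.png')
cv2.imwrite('pics/w8.png',np.hstack([cv2.resize(a['color'][110:220,120:230,::-1],(260,260),interpolation=2),cv2.resize(w['color'][130:240,260:370,::-1],(260,260),interpolation=2),cv2.resize(g,(280,260))]))
p=proj(wr,[.508,.1623,.1]);r=[int(p[0]-75),int(p[1]-75),int(p[0]+75),int(p[1]+75)]
print(p,fitknob((wr,),.508,.1623,.056,(r,),[np.radians(45)]))
cv2.imwrite('pics/full8.png',w['color'][:,:,::-1])
E
```

```text
18.375 [0.509  0.1624 0.2014] jaw -45.04 z [ 0.0029 -0.0034 -1.    ] F [ 1.   0.1 -0.7] T [ 0.02 -0.06 -0.01] 0.0855671755850374
[258.03119022 192.83216517] (np.float64(0.5076521000159468), np.float64(0.16141225967688794), np.float64(46.93093567803783), np.float64(480.6470588235294), np.float64(4561.0))
```

View pics/w8.png

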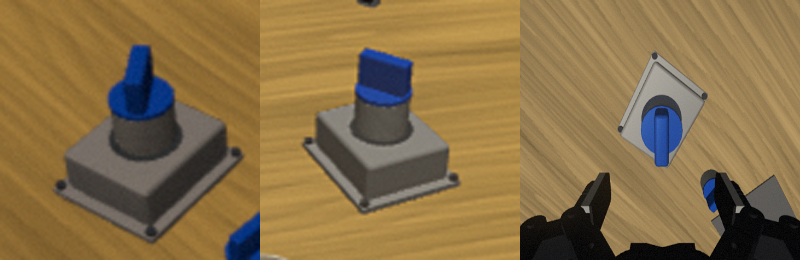

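View pics/full8.png

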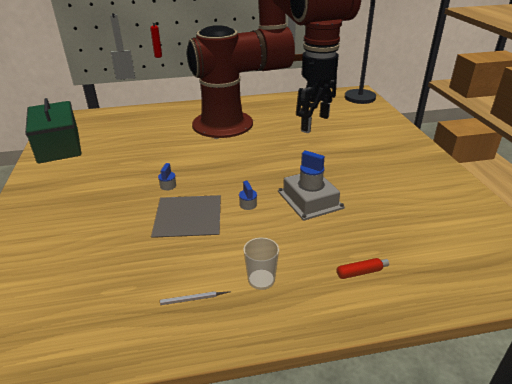

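The knob stands upright and home on the collar at scene (312,175). The gripper is clear, and the cup (261,265), file handle (362,268) and scriber (195,298) are undisturbed.

```bash
python3 -c "
from station import ctrl
print(ctrl.finish_job())"
```

```text
the job is handed in; nothing more can be done
None
```

I gripped the large blue-gripped knob on the mat by its bar and turned it so its teeth faced the shaft's spline gaps. I then lowered it onto the shaft and let go after it reached the collar; the job was handed in at about 18.5 s. It meshed on the way down without needing to be rocked, and the collar carried only about 3 N when it seated.

- **Seating:** contact came with the tool at z = 0.1066, against an expected 0.1065. The side and scene cameras, before and after release, showed the sleeve down on the collar.
- **Position:** after release, the wrist camera placed the knob about 1 mm from the measured shaft axis.
- **Yaw disagreement:** that last fit read the knob's yaw as 47°, while the tool had held it at 45°. This is within the 3° flank play and about what the fit can resolve. I never measured the knob's tilt directly; it only looked upright in the pictures.
- **Other things:** by eye in the final scene picture, the cup, the red file handle and the scriber had not moved. The open gripper was about 95 mm above the point where it let go.

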